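# Find and mark the high spot of a folder feed wheel on the truing stand

## Robot

A 6-joint arm with a two-finger parallel gripper is mounted at the origin on the work surface. World frame = base frame: x ahead of the robot, y to its left, z up, the work surface at z = 0. Lengths are in mm, angles in rad, forces in N, time in s.
With the tool pointing down it reaches from about 350 to 775 mm from the base axis. Payload 7.3 kg.
Tool frame: the origin (TCP) lies at the very end of the fingers, on their centre line; the grasp point (between the pads) lies bot.grip_point_offset behind it (bot.grip_point_offset is the distance from the TCP to the grasp point, in mm); z points along the fingers, y is the line along which they close (so a half turn about z gives the same grasp; the last joint's range is limited). The gripper opens to 92 mm and grips with 3 to 60 N. Pads are 19 mm wide; open, the fingers measure 130 mm over their backs; the gripper's body (75 mm by 190 mm) begins 47 mm behind the grasp point.
Start: joints at [1.05, 0.342, 1.524, -0, 1.275, -0.146], TCP at [192.182, 488.58, 226.741] pointing down, gripper open.
Joint ranges: [-2.53, 2.53], [-0.77, 2.02], [0.04, 2.7], [-1, 4.14], [0.28, 2.66], [-3.11, 3.11]. Speed limits (rad/s): [2.57, 2.57, 3.14, 3.14, 3.14, 3.14].

## Interface

Orientations are given as [roll, pitch, yaw] about the fixed x, y, z axes, in that order (R = Rz(yaw) Ry(pitch) Rx(roll)).
In Python, from plant import bot gives the robot as it stands. The module is installed in compiled form; this text tells all that it offers.
- The arm moves only by the tool carry_out, never from a script. Its argument "plan" is a list of rows, each an object of numbers: "tx", "ty", "tz": the shift along the world's x, y, z in mm; "rx", "ry", "rz": the turn, a rotation vector about the world's x, y, z in rad. A call has 1 to 12 rows; each row shifts and turns the commanded pose from where the row before left it; what a row does not reach is not made up. A row lasts 1/10 s, in which the tool goes at most 50 mm and 8.59 degrees, less where a joint would pass 70% of its speed; a pose out of reach is approached as far as the arm can. A call with a gripper value outside its range is refused whole. "gripper" is the closure, from 0 (fully open) to 1 (shut), set as the call begins (left out, the last holds). The fingers move at their own pace and stop on an object; the grip force is fixed at half the most. Time passes only in rows, so rows that do not move let the fingers close. It gives the time, the measured TCP pose, the force, the opening and the grip force at its end, in the units of the state.
- bot.get_obs(): the state, without advancing time (a new reading comes with each control period).
- bot.capture(name): name is "scene" or "side" or "wrist"; returns the picture (384x512x3 uint8, red, green, blue); there is no depth.
- bot.camera_model(name): a dict with "camera_matrix" (3x3 intrinsics, pixels), "R" (3x3) and "t" (3): a world point X has camera coordinates R X + t. Camera axes: x right, y down, z forward; pixel columns grow to the right and rows downward; lengths in mm; the calibration is good to about 2 mm. A picture is of the moment at which its call begins: read the wrist's pose just before it. camera_model takes no time and is no camera call; for the wrist camera it gives the pose at the moment of the call.
- bot.close_job(): hands the job in; it is judged then, once.
The state is a dict: "time": time; "joint_positions": joint angles; "dq": joint speeds; "tau": joint torques, N m; "tool_pos": TCP position; "tcp_rot": TCP orientation; "contact_force": force on the tool from outside, world axes, zero at the start; "moment": the same for the moment, N m; "grip_width": finger opening in mm; "finger_force": force on a finger pad.
Only numpy, scipy, OpenCV 4.12 (cv2) and the standard library are available. Lean on these libraries where they do the work, as an engineer would, in place of code of your own. Each camera call takes 0.05 s, during which the arm holds its last target. There are 200 camera calls.

## Task

Turn the rubber-tyred wheel slowly by the truing stand's crank, feel for its one highest spot against the sprung red pointer, and stop with that spot on the pointer. Then let go of the crank and set the red marker magnet down gently, upright, on the wheel's metal face just inside the tyre, in line with the pointer, leaving the wheel where it stopped. Do not lean on the gauge, and leave the other things on the bench alone.

Things in the scene. Friction and masses are not known exactly. Their poses are not given: they have to be found in the camera images.
- stand: Bench truing stand, bolted down: blue base plate 300 x 150 x 18 mm carrying a vertical spindle with a wheel on it. Origin on the spindle axis at bench height; its +x axis points from the spindle to the gauge and pointer, z up. The base plate reaches from 105 mm behind the axis to 195 mm in front of it.
- spindle: The turning part: spindle, crank and the wheel clamped on it. Origin on the spindle axis at bench height, z up; its +x axis points along the crank arm and turns with it. Turns freely either way, any number of turns, with light bearing drag (0.03 N m), and stays where it is left. Crank arm 16 mm wide, its top 99 mm above the bench; clamp nut on the axis 30 mm wide, 99 mm high.
- crank (a point): Centre of the black crank grip, half-way up: upright cylinder 22 mm in diameter, 42 mm tall (100 to 142 mm above the bench), free to spin on its pin, 50 mm from the spindle axis. It can be pinched from above and led round the axis in a circle without turning the gripper.
- wheel_face (a point): Centre of the wheel's metal face, on the spindle axis, 80 mm above the bench. Wheel 180 mm across: black tyre outside 76 mm radius. The high spot is a swelling of the tyre 3 mm high, fading out over about 15 degrees either side of its crest; it lies at an unknown angle, different each time, over 80 degrees from the crank arm. One lesser swelling, 1 mm high, lies elsewhere.
- gauge: Feeler gauge fixed on the stand's base, with a steel post 155 mm from the spindle axis along the stand's +x and a brass barrel 65 mm above the bench; its highest point is 74 mm above the bench. Origin on the spindle axis at bench height, same axes as the stand.
- barrel_end (a point): Wheel-side end of the gauge's brass barrel, 122 mm from the axis, 65 mm above the bench. The red pointer springs out of it onto the tyre (3 to 4 N per mm) and rubs: leading the crank grip round slowly takes 1 to 2 N where the tyre is round, about 3 N over the lesser swelling, 7 to 9 N over the high spot, most just before its crest; held still, half or more of the high spot's drag stays.
- mark (a point): The mark point, not painted, fixed relative to the stand: on the wheel's metal face, 60 mm from the spindle axis straight towards the pointer, 80 mm above the bench. The red magnet is to stand with its centre line here.
- magnet_red_center (a point): Red marker magnet, centre, half-way up: upright pawn-shaped button 26 mm tall, 30 g; foot 24 mm in diameter and 8 mm high, grip above it 18 mm in diameter. Stands on a steel strip 4 mm thick. z axis up.
- magnet_blue_center (a point): Blue marker magnet of the same shape, to be left; centre, half-way up.
- magnet_yellow_center (a point): Yellow marker magnet of the same shape, to be left; centre, half-way up.
- magnet_red: The same red magnet, origin at the centre of its underside, z up.
- strip: Steel strip 190 x 45 x 4 mm, fixed on the bench; origin under its centre, long side along its x axis. The three magnets stand on its long centre line at -60, 0 and +60 mm.
- dressing_stone: Grey-green dressing stone with wooden back, 110 x 26 x 30 mm, lying on the bench (leave alone).
- ink_tin: Blue ink tin, 90 mm across, 85 mm tall (leave alone).
- wash_bottle: Wash bottle with red cap, 64 mm across, 170 mm tall (leave alone).
- spare_wheel: Spare rubber-tyred wheel lying flat, 120 mm across, 32 mm tall (leave alone).
- wrench: Steel wrench 180 mm long, lying on the bench (leave alone).
- mug: White mug, 80 mm across, 92 mm tall (leave alone).

How it is judged (in metres and radians):
On the way:
1. the high spot is on the pointer, the wheel has stopped and the crank is let go, before the magnet is on the wheel (contact force between spindle and gauge above 8.3 N and angular speed of spindle below 0.05 rad/s and contact force between the fingers and spindle below 0.3 N and contact force between magnet_red and spindle below 0.05 N), for 0.3 s.
At the end, for the whole second after the job is handed in: The crest of the high spot is on the pointer to within about 6 degrees (9 mm along the tyre; pointer pressing over 8.3 N, about 10.7 N at the crest), the wheel is still, and the red magnet stands upright and at rest on the wheel's face, its centre within 12 mm of the mark point (contact force between spindle and gauge above 8.3 N and angular speed of spindle below 0.05 rad/s and horizontal distance between magnet_red_center and mark below 0.012 m and z of magnet_red_center in the frame of stand between 0.089 and 0.097 m and angle between magnet_red's own z axis and vertical below 0.1 rad and linear speed of magnet_red below 0.01 m/s); the robot touches nothing.
It fails at once if the wheel is spun faster than 3 rad/s (angular speed of spindle above 3 rad/s).
It fails at once if the gauge is pushed by the robot with more than 4 N (contact force between the arm and gauge above 4 N).
It fails at once if the gauge is pushed by the fingers with more than 4 N (contact force between the fingers and gauge above 4 N).
It fails at once if the magnet is pressed on the wheel with more than 20 N (contact force between magnet_red and spindle above 20 N).
It fails at once if another thing on the bench is moved by more than 20 mm (distance of any of magnet_blue_center, magnet_yellow_center, dressing_stone, ink_tin, wash_bottle, spare_wheel, wrench, mug from where it was at the start of the episode above 0.02 m).
It also fails if it takes over 72 s, if anything falls off the work surface, if the arm or the gripper's body presses on something with over 40 N, if the wrist force passes 120 N, or if a joint passes its speed limit or range.

## Working session

There is one attempt and no reset: what is moved stays moved. The work goes in short steps, Python scripts to look and compute and a tool call to move; the robot and the scene stay as the last step left them, time stands still between calls to the robot, and variables do not carry over. Pictures are saved under pics/ and viewed, at most 10 in all, crops included, and the job is handed in when it is done.

Besides the shell and the picture viewer there is one more tool, called after "Request:" in YAML: its name, and indented under it one key for each argument. carry_out: Moves the arm, as the interface text tells. Its arguments: {"type":"object","properties":{"plan":{"type":"array"},"gripper":{"type":"number"}},"required":["plan"]}

```bash
mkdir -p pics; cat > h.py <<'E'
import numpy as np, cv2
from plant import bot
def save(n,f,crop=None,s=1):
    im=bot.capture(n)[:,:,::-1]
    cv2.imwrite('pics/raw_'+f,im)
    if crop: im=im[crop[1]:crop[3],crop[0]:crop[2]]
    if s!=1: im=cv2.resize(im,None,fx=s,fy=s,interpolation=cv2.INTER_CUBIC)
    cv2.imwrite('pics/'+f,im)
def back(m,uv,z):
    K,R,t=[np.array(m[k]) for k in("camera_matrix","R","t")]
    d=R.T@np.linalg.solve(K,[uv[0],uv[1],1.]); c=-R.T@t.ravel()
    return c+d*(z-c[2])/d[2]
def proj(m,X):
    K,R,t=[np.array(m[k]) for k in("camera_matrix","R","t")]
    p=K@(R@np.array(X)+t.ravel()); return p[:2]/p[2]
E
python3 - <<'E'
from h import *
o=bot.get_obs(); print(o, bot.grip_point_offset)
save('scene','s1.png',s=1.5); save('side','d1.png',s=1.5)
for n in('scene','side'):
    m=bot.camera_model(n); print(n,-np.array(m['R']).T@np.array(m['t']).ravel())
E
```

```text
{'time': 0.0, 'joint_positions': array([ 1.05002207e+00,  3.42731656e-01,  1.52502355e+00, -2.65639856e-05,
        1.27542593e+00, -1.45979250e-01]), 'dq': array([-7.95612660e-04,  1.05443415e-03, -7.85433450e-04,  5.62124977e-05,
        1.05199975e-03,  1.55399849e-04]), 'tau': array([-2.07384505e-04, -4.31255150e+01, -2.44218081e+01,  7.17270887e-02,
        5.61798178e-02, -1.41523115e-04]), 'tool_pos': array([191.95828451, 488.19649748, 226.03806488]), 'tcp_rot': array([-3.14001737e+00, -2.05931708e-04,  2.76680523e+00]), 'contact_force': array([ 0.16417909,  0.3121603 , -0.29932082]), 'moment': array([0.02126041, 0.03054765, 0.03747161]), 'finger_force': 0.0, 'grip_width': 91.85660896309764} 18.8
scene [1272.46711384   39.64199899 1166.77500351]
side [  69.95783902 -569.04813809  981.59158264]
```

View pics/s1.png

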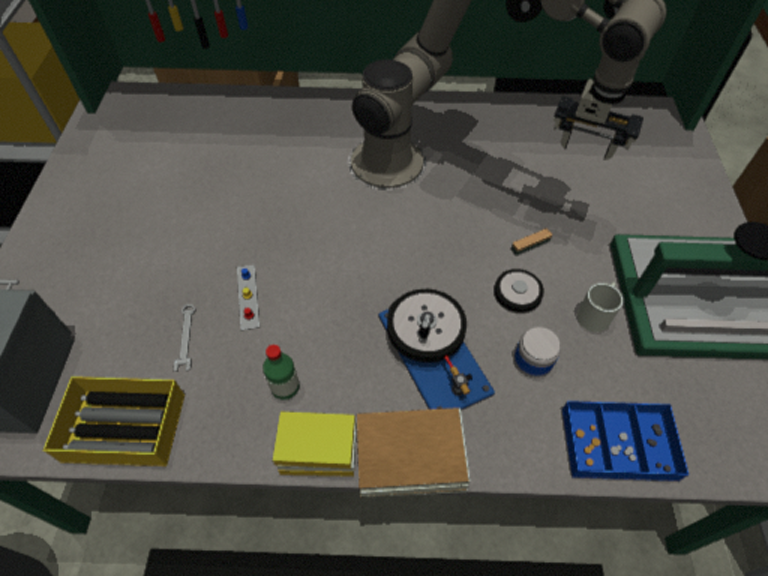

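View pics/d1.png

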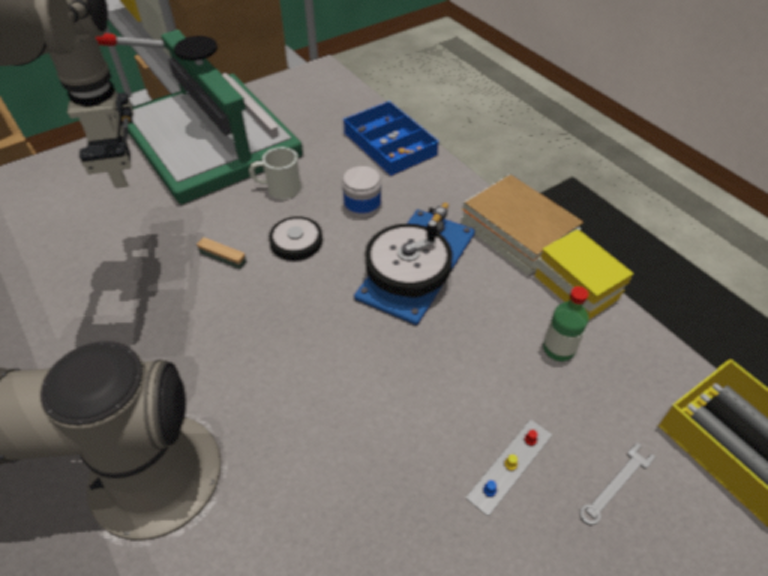

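The scene picture (1.5x) shows the wheel at about (427,324), the gauge running to (460,382), and the magnets at (247,273), (247,294) and (248,314), red being the last. The side picture has the wheel at (408,258) and the red magnet at (532,438). I'll enlarge both.

```bash
python3 - <<'E'
import cv2,numpy as np
a=cv2.imread('pics/raw_s1.png');b=cv2.imread('pics/raw_d1.png')
f=lambda im,x,y,w,h,s:cv2.resize(im[y:y+h,x:x+w],None,fx=s,fy=s,interpolation=cv2.INTER_CUBIC)
A=f(a,250,185,80,90,5);B=f(b,235,130,80,90,5)   # 400x450
C=f(a,145,170,80,30,5);D=f(b,305,270,80,30,5)
cv2.imwrite('pics/c1.png',np.vstack([np.hstack([A,B]),np.hstack([C,D])]))
E
```

```text
(no output)
```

View pics/c1.png

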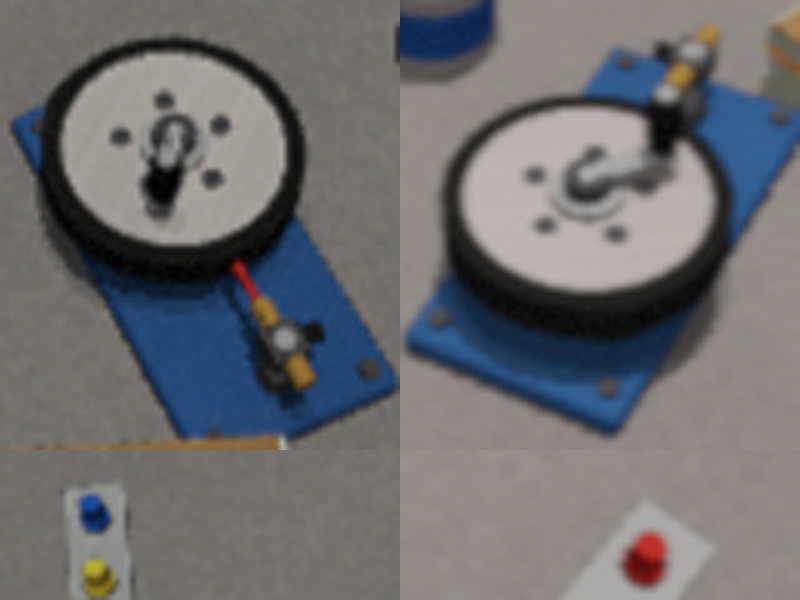

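Top left of the crop, the metal face is centred at about (174,150) and the barrel runs from (265,310) to (305,378), with the post at (287,340). Top right, the face centre is about (588,194) and the grip top is at (663,97). Bottom right, the red magnet's top is at (652,545).

```bash
python3 - <<'E'
from h import *
s=bot.camera_model('scene');d=bot.camera_model('side')
S=lambda x,y:(250+(x+.5)/5-.5,185+(y+.5)/5-.5)
D=lambda x,y:(235+(x-400+.5)/5-.5,130+(y+.5)/5-.5)
print('face s',back(s,S(174,150),80),'d',back(d,D(588,194),80))
print('grip top d',back(d,D(663,97),142),'bottom',back(d,D(660,148),100))
print('grip s mid',back(s,S(164,178),121), 'bot', back(s,S(160,212),100))
for p in [(237,263),(265,310),(305,378)]: print('gauge s',back(s,S(*p),65+(4 if p[0]>240 else 0)))
print('post s',back(s,S(287,340),74))
print('gauge d',back(d,D(708,33),68),'post',back(d,D(695,48),74), back(d,D(678,78),68))
for p in [(20,118),(395,385),(185,440)]: print('corner s',back(s,S(*p),18))
for p in [(618,48),(408,340),(612,425)]: print('corner d',back(d,D(*p),18))
print('red d',back(d,(305+252/5,270+95/5),30),'s',back(s,(165.3,208.5),20))
print('blue s',back(s,(145+95/5,170+45/5),30),'yel', back(s,(145+99/5,170+112/5),30))
print('blue d',back(d,(490/1.5,484/1.5),30))
E
```

```text
face s [603.15984771 110.76401933  80.        ] d [600.61537849 111.64035086  80.        ]
grip top d [647.62495884 103.89379584 142.        ] bottom [647.76292176 102.98733718 100.        ]
grip s mid [649.71293794 101.54638638 121.        ] bot [662.84390787 100.13663079 100.        ]
gauge s [679.49512956 152.67052869  65.        ]
gauge s [715.21233078 169.490426    69.        ]
gauge s [761.99692945 193.17920767  69.        ]
post s [738.45330568 182.19888583  74.        ]
gauge d [760.64105815 195.09805577  68.        ] post [739.9790968  183.39164441  74.        ] [717.47033552 171.86981445  68.        ]
corner s [541.99136134   4.19031939  18.        ]
corner s [741.24389602 259.43094008  18.        ]
corner s [784.56351341 120.72416996  18.        ]
corner d [737.01673094 260.14188036  18.        ]
corner d [473.68919079 121.08439577  18.        ]
corner d [537.65966744  -2.21756709  18.        ]
red d [ 554.91502049 -314.16512737   30.        ] s [ 556.0171144  -311.38760077   20.        ]
blue s [ 432.49036559 -335.55436549   30.        ] yel [ 493.12567683 -322.06479106   30.        ]
blue d [ 436.17176817 -339.52014694   30.        ]
```

Request:
carry_out:
  plan:
    - {"tx": 20, "ty": -15, "tz": 5}
    - {"tx": 40, "ty": -30, "tz": 5, "rz": 0.05}
    - {"tx": 40, "ty": -30, "tz": 5, "rz": 0.05}
    - {"tx": 40, "ty": -30, "tz": 5, "rz": 0.05}
    - {"tx": 40, "ty": -30, "tz": 5, "rz": 0.05}
    - {"tx": 40, "ty": -30, "rz": 0.05}
    - {"tx": 40, "ty": -35, "rz": 0.05}
    - {"tx": 40, "ty": -35, "rz": 0.05}
    - {"tx": 40, "ty": -35, "rz": 0.05}
    - {"tx": 40, "ty": -35, "rz": 0.05}
    - {"tx": 40, "ty": -35, "rz": 0.05}
    - {"tx": 30, "ty": -25}
  gripper: 0.45

```text
invalid input at $.plan[0]: expected keys tx, ty, tz, rx, ry, rz
```

Request:
carry_out:
  plan:
    - {"tx": 9, "ty": -20}
    - {}
    - {}

```text
invalid input at $.plan[0]: expected keys tx, ty, tz, rx, ry, rz
```

```bash
python3 - <<'E'
from h import *
o=bot.get_obs(); print({k:np.round(o[k],3) for k in('time','joint_positions','tool_pos','tcp_rot','contact_force','grip_width')})
m=bot.camera_model('wrist'); save('wrist','w1.png',s=1.5)
np.savez('w1.npz',K=m['camera_matrix'],R=m['R'],t=m['t'])
for X in[(602,111,80),(651,103,142),(655,139,80),(683,153,65)]: print(X,proj(m,X))
E
```

```text
{'time': np.float64(0.1), 'joint_positions': array([ 1.05 ,  0.343,  1.525, -0.   ,  1.275, -0.146]), 'tool_pos': array([191.991, 488.259, 226.127]), 'tcp_rot': array([-3.14 , -0.   ,  2.767]), 'contact_force': array([-0.332,  0.583,  0.499]), 'grip_width': np.float64(91.915)}
(602, 111, 80) [140.01592897 465.33594308]
(651, 103, 142) [134.98946556 533.05917485]
(655, 139, 80) [167.61062194 479.05640037]
(683, 153, 65) [183.2727082  475.56737103]
```

View pics/w1.png

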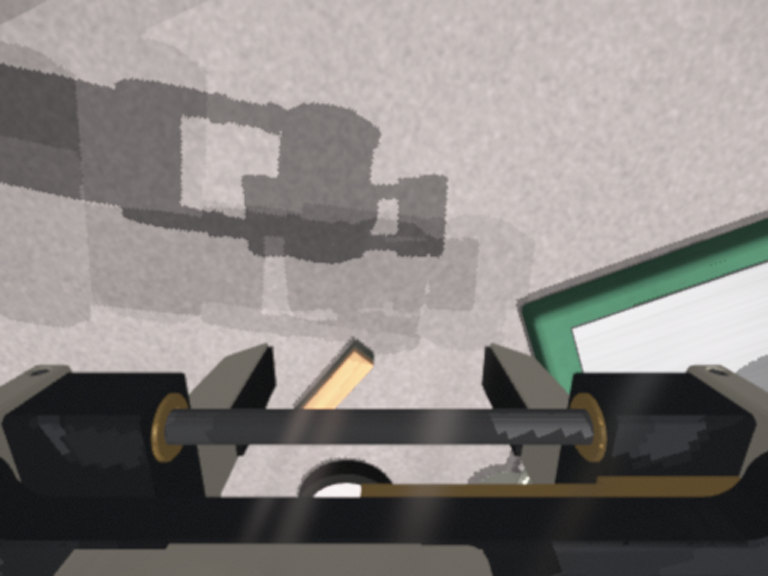

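The moves were refused because every row needs all six keys. In the wrist picture the gripper hides the lower half, so only the part above row ~340 (of 576) is usable. I'll work out a viewpoint from that.

```bash
python3 - <<'E'
from h import *
m=bot.camera_model('wrist')
R=np.array(m['R']);print('cam',-R.T@np.array(m['t']).ravel(), 'axis',R[2],'right',R[0],'f',m['camera_matrix'][0][0])
for v in(20,110,200): print(back(m,(256,v),80)-bot.get_obs()['tool_pos'])
E
```

```text
cam [112.93813864 519.48586915 383.92457694] axis [ 0.28696754 -0.11534972 -0.95097007] right [ 0.36618517  0.93053899 -0.00237037] f 266.9147573539363
[-155.7277445    64.61981847 -146.23207187]
[ -76.98522581   34.03475331 -146.23207187]
[  19.11297887   -3.29158449 -146.23207187]
```

Request:
carry_out:
  plan:
    - {"tx": 20, "ty": -15, "tz": 5, "rx": 0, "ry": 0, "rz": 0}
    - {"tx": 40, "ty": -30, "tz": 0, "rx": 0, "ry": 0, "rz": 0.05}
    - {"tx": 40, "ty": -30, "tz": 0, "rx": 0, "ry": 0, "rz": 0.05}
    - {"tx": 40, "ty": -30, "tz": 0, "rx": 0, "ry": 0, "rz": 0.05}
    - {"tx": 40, "ty": -30, "tz": 0, "rx": 0, "ry": 0, "rz": 0.05}
    - {"tx": 40, "ty": -30, "tz": 0, "rx": 0, "ry": 0, "rz": 0.05}
    - {"tx": 40, "ty": -30, "tz": 0, "rx": 0, "ry": 0, "rz": 0.05}
    - {"tx": 40, "ty": -30, "tz": 0, "rx": 0, "ry": 0, "rz": 0.05}
    - {"tx": 40, "ty": -30, "tz": 0, "rx": 0, "ry": 0, "rz": 0.05}
    - {"tx": 40, "ty": -30, "tz": 0, "rx": 0, "ry": 0, "rz": 0.05}
    - {"tx": 40, "ty": -30, "tz": -10, "rx": 0, "ry": 0, "rz": 0.05}
    - {"tx": 40, "ty": -25, "tz": -10, "rx": 0, "ry": 0, "rz": 0}
  gripper: 0.45

```text
time: 1.35
tool_pos: [652.9, 147.2, 211.7]
tcp_rot: [-3.142, 0.0, -3.016]
contact_force: [1.2, 0.7, -0.6]
grip_width: 50.4
finger_force: 0.0
```

Request:
carry_out:
  plan:
    - {"tx": 24, "ty": -16, "tz": -16, "rx": 0, "ry": 0, "rz": 0}
    - {"tx": 10, "ty": -10, "tz": -15, "rx": 0, "ry": 0, "rz": 0}
    - {"tx": 0, "ty": 0, "tz": 0, "rx": 0, "ry": 0, "rz": 0}
    - {"tx": 0, "ty": 0, "tz": 0, "rx": 0, "ry": 0, "rz": 0}

```text
time: 1.75
tool_pos: [684.4, 124.0, 180.6]
tcp_rot: [3.141, -0.002, -3.016]
contact_force: [0.5, -0.2, -0.1]
grip_width: 50.7
finger_force: 0.0
```

```bash
cat > w.py <<'E'
import sys
from h import *
def look(f,crop=None,s=1.5):
    o=bot.get_obs(); print({k:np.round(o[k],3).tolist() for k in('time','joint_positions','tool_pos','tcp_rot','contact_force','grip_width')})
    m=bot.camera_model('wrist'); save('wrist',f,crop,s)
    np.savez(f[:-4]+'.npz',K=m['camera_matrix'],R=m['R'],t=m['t']); return m
E
python3 - <<'E'
from w import *
m=look('w2.png',(100,0,412,240),2.5)
for X in[(602,111,80),(651,103,142),(655,139,80),(683,153,65)]: print(X,(proj(m,X)-[100,0])*2.5)
E
```

```text
{'time': 1.75, 'joint_positions': [0.069, 0.7, 1.045, 0.001, 1.399, -1.628], 'tool_pos': [684.385, 123.958, 180.601], 'tcp_rot': [3.141, -0.002, -3.016], 'contact_force': [0.477, -0.204, -0.144], 'grip_width': 50.698}
(602, 111, 80) [373.55505814 278.31614474]
(651, 103, 142) [325.64991322 444.48997874]
(655, 139, 80) [427.52808534 427.23129412]
(683, 153, 65) [447.82936268 486.93552786]
```

View pics/w2.png

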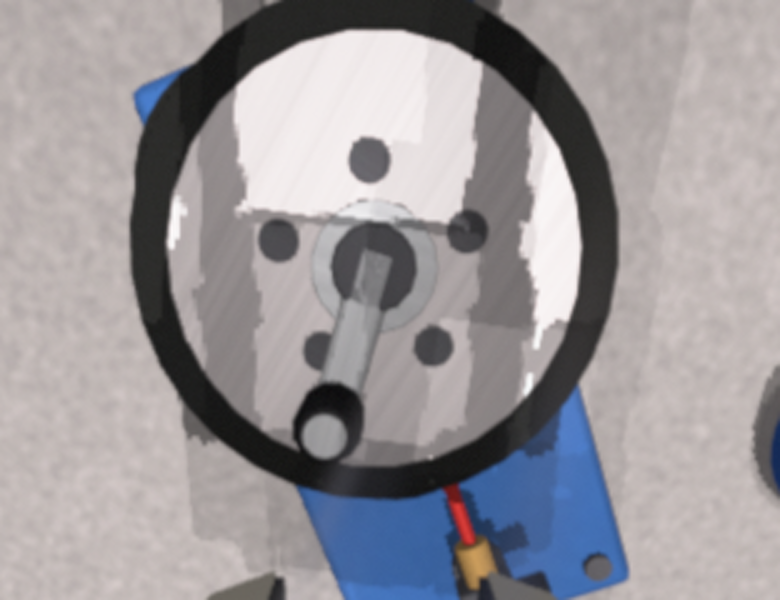

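The wrist view is clear. The face ring spans x 167–582 and y 28–467, the grip top is at (324,436), and the pointer tip is at (450,487). I'll unwrap the tyre outline to look for the swelling.

```bash
cat > tyre.py <<'E'
from h import *
from scipy.optimize import least_squares
def load(f): return cv2.imread('pics/raw_'+f+'.png'),dict(np.load(f+'.npz')) if False else {a:b for a,b in zip(("camera_matrix","R","t"),[np.load(f+'.npz')[k] for k in "KRt"])}
def tyre(f,c=(602,111),plot=True):
    im,m=load(f); g=cv2.GaussianBlur(im,(3,3),0).max(axis=2).astype(np.float32)
    th=np.radians(np.arange(0,360,2)); r=np.arange(66,98,.25)
    for it in range(3):
        X=np.stack([c[0]+np.outer(np.cos(th),r),c[1]+np.outer(np.sin(th),r),np.full((len(th),len(r)),80.)],-1)
        P=np.array([[proj(m,x) for x in row] for row in X]).astype(np.float32)
        S=cv2.remap(g,P[...,0],P[...,1],cv2.INTER_LINEAR)
        G=np.gradient(S,axis=1)
        a=r<82; inn=r[a][np.argmin(G[:,a],1)]; b=r>83; out=r[b][np.argmax(G[:,b],1)]
        ok=(abs(inn-np.median(inn))<5)
        q=np.c_[c[0]+inn*np.cos(th),c[1]+inn*np.sin(th)][ok]
        s=least_squares(lambda p:np.hypot(*(q-p[:2]).T)-p[2],[*c,76],loss='soft_l1'); c=s.x[:2]
    return c,s.x[2],np.degrees(th),out,P,S
E
python3 - <<'E'
from tyre import *
c,ri,th,out,P,S=tyre('w2'); print(c,ri)
v=(P[:,-1,1]>2)
for t,o,k in zip(th,out,v):
    if t%6==0: print(int(t),o if k else 'oov',end='; ')
E
```

```text
[598.18320266 110.36088096] 75.56965733957227
0 89.25; 18 90.5; 36 89.0; 42 89.5; 54 89.5; 66 89.0; 72 89.25; 78 89.25; 84 89.5; 90 89.25; 102 89.0; 108 89.25; 126 89.0; 132 89.25; 138 89.25; 144 89.5; 150 89.0; 156 oov; 162 oov; 168 oov; 174 oov; 180 oov; 186 oov; 198 oov; 204 oov; 216 oov; 222 89.25; 234 90.5; 252 91.25; 258 89.5; 264 89.0; 270 89.25; 276 89.75; 282 89.25; 288 89.25; 294 88.75; 300 89.25; 306 89.5; 312 90.25; 318 89.0; 324 89.25; 330 88.75; 336 89.5; 342 89.0; 348 89.25; 354 88.75;
```

```bash
python3 - <<'E'
from tyre import *
c,ri,th,out,P,S=tyre('w2'); v=(P[:,-1,1]>2)
print([(round(t),o) for t,o,k in zip(th,out,v) if k and o>89.6])
print([round(t) for t,k in zip(th,v) if not k])
print([(round(t),o) for t,o in zip(th,out) if 214<t<262])
E
```

```text
[(10, np.float64(89.75)), (12, np.float64(90.25)), (14, np.float64(90.5)), (16, np.float64(90.0)), (18, np.float64(90.5)), (20, np.float64(89.75)), (50, np.float64(96.5)), (56, np.float64(96.75)), (58, np.float64(94.0)), (60, np.float64(89.75)), (62, np.float64(89.75)), (96, np.float64(89.75)), (232, np.float64(90.0)), (234, np.float64(90.5)), (236, np.float64(90.75)), (238, np.float64(91.5)), (240, np.float64(91.5)), (242, np.float64(91.75)), (244, np.float64(92.25)), (246, np.float64(92.25)), (248, np.float64(92.0)), (250, np.float64(91.75)), (252, np.float64(91.25)), (254, np.float64(91.0)), (256, np.float64(90.25)), (276, np.float64(89.75)), (312, np.float64(90.25)), (314, np.float64(94.5)), (316, np.float64(96.25)), (322, np.float64(89.75)), (346, np.float64(89.75)), (358, np.float64(89.75))]
[156, 158, 160, 162, 164, 166, 168, 170, 172, 174, 176, 178, 180, 182, 184, 186, 188, 190, 192, 194, 196, 198, 200, 202, 204, 206, 208, 210, 212, 214, 216, 218, 220]
[(216, np.float64(89.25)), (218, np.float64(89.25)), (220, np.float64(89.25)), (222, np.float64(89.25)), (224, np.float64(89.25)), (226, np.float64(89.25)), (228, np.float64(89.0)), (230, np.float64(89.25)), (232, np.float64(90.0)), (234, np.float64(90.5)), (236, np.float64(90.75)), (238, np.float64(91.5)), (240, np.float64(91.5)), (242, np.float64(91.75)), (244, np.float64(92.25)), (246, np.float64(92.25)), (248, np.float64(92.0)), (250, np.float64(91.75)), (252, np.float64(91.25)), (254, np.float64(91.0)), (256, np.float64(90.25)), (258, np.float64(89.5)), (260, np.float64(88.75))]
```

The 3 mm swelling shows at about 244.5° world and the lesser one at about 15°. Next I'll get the crank and pointer angles from the same picture.

```bash
python3 - <<'E'
from tyre import *
c,ri,th,out,P,S=tyre('w2'); im,m=load('w2')
px=lambda x,y:(100+(x+.5)/2.5-.5,(y+.5)/2.5-.5)
for n,p,z in[('grip',(324,436),142),('ptip',(452,490),65),('pend',(470,540),65),('barrel',(478,565),69),('nut',(373,266),99)]:
    X=back(m,px(*p),z)[:2]; d=X-c; print(n,X,np.hypot(*d),np.degrees(np.arctan2(d[1],d[0])))
E
```

```text
grip [648.2397504 101.9955323] 50.75073428307621 -9.487479302870064
ptip [683.84938815 154.62446639] 96.42593184177282 27.32532872916095
pend [705.75943479 166.15664339] 121.18503547755063 27.414078649701572
barrel [715.47290107 170.84167299] 131.96514523460792 27.278033473521287
nut [597.72237096 110.20740428] 0.485716938791515 -161.58003449637062
```

Request:
carry_out:
  plan:
    - {"tx": -20, "ty": -12, "tz": 0, "rx": 0, "ry": 0, "rz": 0}
    - {"tx": -16, "ty": -9.5, "tz": 0, "rx": 0, "ry": 0, "rz": 0}
    - {"tx": 0, "ty": 0, "tz": -20, "rx": 0, "ry": 0, "rz": 0}
    - {"tx": 0, "ty": 0, "tz": -25, "rx": 0, "ry": 0, "rz": 0}
    - {"tx": 0, "ty": 0, "tz": -23, "rx": 0, "ry": 0, "rz": 0}
    - {"tx": 0, "ty": 0, "tz": 0, "rx": 0, "ry": 0, "rz": 0}

```text
time: 2.4
tool_pos: [647.0, 103.1, 111.4]
tcp_rot: [3.141, -0.004, -3.015]
contact_force: [-0.6, -0.1, -0.8]
grip_width: 50.4
finger_force: 0.0
```

Request:
carry_out:
  plan:
    - {"tx": 0, "ty": 0, "tz": 0, "rx": 0, "ry": 0, "rz": 0}
    - {"tx": 0, "ty": 0, "tz": 0, "rx": 0, "ry": 0, "rz": 0}
    - {"tx": 0, "ty": 0, "tz": 0, "rx": 0, "ry": 0, "rz": 0}
    - {"tx": 0, "ty": 0, "tz": 0, "rx": 0, "ry": 0, "rz": 0}
    - {"tx": 0, "ty": 0, "tz": 0, "rx": 0, "ry": 0, "rz": 0}
  gripper: 1

```text
time: 2.9
tool_pos: [649.7, 101.8, 114.1]
tcp_rot: [3.141, 0.001, -3.016]
contact_force: [-1.7, 1.6, 4.8]
grip_width: 21.3
finger_force: 30.0
```

```bash
python3 - <<'E'
import numpy as np
def t(a0,da,n):
    a=np.radians(a0+da*np.arange(n+1)); d=np.diff(np.c_[np.cos(a),np.sin(a)]*50,axis=0); print(a0,da,d.round(1).tolist(),d.sum(0).round(2))
t(-9.5,3,12);t(26.5,3,12);t(62.5,3,12);t(98.5,3,6)
E
```

```text
-9.5 3 [[0.4, 2.6], [0.2, 2.6], [0.1, 2.6], [-0.0, 2.6], [-0.2, 2.6], [-0.3, 2.6], [-0.5, 2.6], [-0.6, 2.6], [-0.7, 2.5], [-0.9, 2.5], [-1.0, 2.4], [-1.1, 2.4]] [-4.57 30.56]
26.5 3 [[-1.2, 2.3], [-1.3, 2.2], [-1.5, 2.2], [-1.6, 2.1], [-1.7, 2.0], [-1.8, 1.9], [-1.9, 1.8], [-2.0, 1.7], [-2.1, 1.6], [-2.1, 1.5], [-2.2, 1.4], [-2.3, 1.3]] [-21.66  22.04]
62.5 3 [[-2.4, 1.1], [-2.4, 1.0], [-2.5, 0.9], [-2.5, 0.8], [-2.5, 0.6], [-2.6, 0.5], [-2.6, 0.4], [-2.6, 0.2], [-2.6, 0.1], [-2.6, -0.0], [-2.6, -0.2], [-2.6, -0.3]] [-30.48   5.1 ]
98.5 3 [[-2.6, -0.5], [-2.6, -0.6], [-2.5, -0.7], [-2.5, -0.9], [-2.4, -1.0], [-2.4, -1.1]] [-14.92  -4.7 ]
```

Request:
carry_out:
  plan:
    - {"tx": 0.4, "ty": 2.6, "tz": 0, "rx": 0, "ry": 0, "rz": 0}
    - {"tx": 0.2, "ty": 2.6, "tz": 0, "rx": 0, "ry": 0, "rz": 0}
    - {"tx": 0.1, "ty": 2.6, "tz": 0, "rx": 0, "ry": 0, "rz": 0}
    - {"tx": 0, "ty": 2.6, "tz": 0, "rx": 0, "ry": 0, "rz": 0}
    - {"tx": -0.2, "ty": 2.6, "tz": 0, "rx": 0, "ry": 0, "rz": 0}
    - {"tx": -0.3, "ty": 2.6, "tz": 0, "rx": 0, "ry": 0, "rz": 0}
    - {"tx": -0.5, "ty": 2.6, "tz": 0, "rx": 0, "ry": 0, "rz": 0}
    - {"tx": -0.6, "ty": 2.6, "tz": 0, "rx": 0, "ry": 0, "rz": 0}
    - {"tx": -0.7, "ty": 2.5, "tz": 0, "rx": 0, "ry": 0, "rz": 0}
    - {"tx": -0.9, "ty": 2.5, "tz": 0, "rx": 0, "ry": 0, "rz": 0}
    - {"tx": -1.0, "ty": 2.4, "tz": 0, "rx": 0, "ry": 0, "rz": 0}
    - {"tx": -1.1, "ty": 2.4, "tz": 0, "rx": 0, "ry": 0, "rz": 0}

```text
time: 4.1
tool_pos: [645.9, 131.6, 114.1]
tcp_rot: [-3.14, 0.003, -3.017]
contact_force: [0.4, -3.0, 4.7]
grip_width: 21.5
finger_force: 30.0
```

Request:
carry_out:
  plan:
    - {"tx": -1.2, "ty": 2.3, "tz": 0, "rx": 0, "ry": 0, "rz": 0}
    - {"tx": -1.3, "ty": 2.2, "tz": 0, "rx": 0, "ry": 0, "rz": 0}
    - {"tx": -1.5, "ty": 2.2, "tz": 0, "rx": 0, "ry": 0, "rz": 0}
    - {"tx": -1.6, "ty": 2.1, "tz": 0, "rx": 0, "ry": 0, "rz": 0}
    - {"tx": -1.7, "ty": 2.0, "tz": 0, "rx": 0, "ry": 0, "rz": 0}
    - {"tx": -1.8, "ty": 1.9, "tz": 0, "rx": 0, "ry": 0, "rz": 0}
    - {"tx": -1.9, "ty": 1.8, "tz": 0, "rx": 0, "ry": 0, "rz": 0}
    - {"tx": -2.0, "ty": 1.7, "tz": 0, "rx": 0, "ry": 0, "rz": 0}
    - {"tx": -2.1, "ty": 1.6, "tz": 0, "rx": 0, "ry": 0, "rz": 0}
    - {"tx": -2.1, "ty": 1.5, "tz": 0, "rx": 0, "ry": 0, "rz": 0}
    - {"tx": -2.2, "ty": 1.4, "tz": 0, "rx": 0, "ry": 0, "rz": 0}
    - {"tx": -2.3, "ty": 1.3, "tz": 0, "rx": 0, "ry": 0, "rz": 0}

```text
time: 5.3
tool_pos: [624.4, 154.5, 114.0]
tcp_rot: [3.142, 0.004, -3.016]
contact_force: [2.0, -1.1, 5.4]
grip_width: 21.1
finger_force: 30.0
```

Request:
carry_out:
  plan:
    - {"tx": -2.4, "ty": 1.1, "tz": 0, "rx": 0, "ry": 0, "rz": 0}
    - {"tx": -2.4, "ty": 1.0, "tz": 0, "rx": 0, "ry": 0, "rz": 0}
    - {"tx": -2.5, "ty": 0.9, "tz": 0, "rx": 0, "ry": 0, "rz": 0}
    - {"tx": -2.5, "ty": 0.8, "tz": 0, "rx": 0, "ry": 0, "rz": 0}
    - {"tx": -2.5, "ty": 0.6, "tz": 0, "rx": 0, "ry": 0, "rz": 0}
    - {"tx": -2.6, "ty": 0.5, "tz": 0, "rx": 0, "ry": 0, "rz": 0}
    - {"tx": -2.6, "ty": 0.4, "tz": 0, "rx": 0, "ry": 0, "rz": 0}
    - {"tx": -2.6, "ty": 0.2, "tz": 0, "rx": 0, "ry": 0, "rz": 0}
    - {"tx": -2.6, "ty": 0.1, "tz": 0, "rx": 0, "ry": 0, "rz": 0}
    - {"tx": -2.6, "ty": 0, "tz": 0, "rx": 0, "ry": 0, "rz": 0}
    - {"tx": -2.6, "ty": -0.2, "tz": 0, "rx": 0, "ry": 0, "rz": 0}
    - {"tx": -2.6, "ty": -0.3, "tz": 0, "rx": 0, "ry": 0, "rz": 0}

```text
time: 6.5
tool_pos: [593.9, 160.1, 114.0]
tcp_rot: [3.141, 0.004, -3.016]
contact_force: [3.5, 1.0, 4.6]
grip_width: 21.2
finger_force: 30.0
```

Request:
carry_out:
  plan:
    - {"tx": -2.6, "ty": -0.5, "tz": 0, "rx": 0, "ry": 0, "rz": 0}
    - {"tx": -2.6, "ty": -0.6, "tz": 0, "rx": 0, "ry": 0, "rz": 0}
    - {"tx": -2.5, "ty": -0.7, "tz": 0, "rx": 0, "ry": 0, "rz": 0}
    - {"tx": -2.5, "ty": -0.9, "tz": 0, "rx": 0, "ry": 0, "rz": 0}
    - {"tx": -2.4, "ty": -1.0, "tz": 0, "rx": 0, "ry": 0, "rz": 0}
    - {"tx": -2.4, "ty": -1.1, "tz": 0, "rx": 0, "ry": 0, "rz": 0}

```text
time: 7.1
tool_pos: [578.7, 155.6, 114.0]
tcp_rot: [3.14, 0.004, -3.016]
contact_force: [1.8, 2.4, 6.3]
grip_width: 21.5
finger_force: 30.0
```

```bash
python3 - <<'E'
import numpy as np
from plant import bot
o=bot.get_obs(); print(o['tool_pos'],o['contact_force'])
a=np.radians(116.5+2*np.arange(17)); print(np.diff(np.c_[np.cos(a),np.sin(a)]*50,axis=0).round(2).tolist())
E
```

```text
[578.67913956 155.57592701 114.00689459] [1.79913155 2.37409681 6.31347016]
[[-1.55, -0.81], [-1.52, -0.86], [-1.49, -0.91], [-1.46, -0.96], [-1.42, -1.01], [-1.38, -1.06], [-1.35, -1.11], [-1.31, -1.16], [-1.27, -1.2], [-1.22, -1.24], [-1.18, -1.29], [-1.13, -1.33], [-1.09, -1.37], [-1.04, -1.4], [-0.99, -1.44], [-0.94, -1.47]]
```

Request:
carry_out:
  plan:
    - {"tx": -1.55, "ty": -0.8, "tz": 0, "rx": 0, "ry": 0, "rz": 0}
    - {"tx": -1.5, "ty": -0.85, "tz": 0, "rx": 0, "ry": 0, "rz": 0}

```text
time: 7.3
tool_pos: [576.0, 154.1, 114.1]
tcp_rot: [3.14, 0.005, -3.017]
contact_force: [4.7, 4.4, 3.8]
grip_width: 21.8
finger_force: 30.0
```

Request:
carry_out:
  plan:
    - {"tx": -1.5, "ty": -0.9, "tz": 0, "rx": 0, "ry": 0, "rz": 0}
    - {"tx": -1.45, "ty": -0.95, "tz": 0, "rx": 0, "ry": 0, "rz": 0}

```text
time: 7.5
tool_pos: [573.9, 152.9, 114.1]
tcp_rot: [3.139, 0.007, -3.017]
contact_force: [6.7, 6.7, 2.4]
grip_width: 21.1
finger_force: 30.0
```

Request:
carry_out:
  plan:
    - {"tx": -1.4, "ty": -1.0, "tz": 0, "rx": 0, "ry": 0, "rz": 0}
    - {"tx": -1.4, "ty": -1.05, "tz": 0, "rx": 0, "ry": 0, "rz": 0}

```text
time: 7.7
tool_pos: [571.8, 151.5, 114.1]
tcp_rot: [3.138, 0.008, -3.017]
contact_force: [10.5, 10.1, -0.8]
grip_width: 20.9
finger_force: 30.0
```

Request:
carry_out:
  plan:
    - {"tx": -1.35, "ty": -1.1, "tz": 0, "rx": 0, "ry": 0, "rz": 0}
    - {"tx": -1.3, "ty": -1.15, "tz": 0, "rx": 0, "ry": 0, "rz": 0}

```text
time: 7.9
tool_pos: [569.4, 149.7, 114.1]
tcp_rot: [3.137, 0.009, -3.017]
contact_force: [10.2, 11.7, 0.1]
grip_width: 21.5
finger_force: 30.0
```

Request:
carry_out:
  plan:
    - {"tx": -1.25, "ty": -1.2, "tz": 0, "rx": 0, "ry": 0, "rz": 0}

```text
time: 8.0
tool_pos: [568.2, 148.7, 114.1]
tcp_rot: [3.137, 0.009, -3.017]
contact_force: [10.0, 12.4, 0.6]
grip_width: 21.4
finger_force: 30.0
```

Request:
carry_out:
  plan:
    - {"tx": -1.2, "ty": -1.25, "tz": 0, "rx": 0, "ry": 0, "rz": 0}

```text
time: 8.1
tool_pos: [566.9, 147.5, 114.1]
tcp_rot: [3.137, 0.009, -3.017]
contact_force: [9.1, 12.6, 1.0]
grip_width: 21.4
finger_force: 30.0
```

Request:
carry_out:
  plan:
    - {"tx": -1.2, "ty": -1.3, "tz": 0, "rx": 0, "ry": 0, "rz": 0}

```text
time: 8.2
tool_pos: [565.5, 146.2, 114.1]
tcp_rot: [3.137, 0.009, -3.017]
contact_force: [10.2, 11.4, 0.7]
grip_width: 21.1
finger_force: 30.0
```

Request:
carry_out:
  plan:
    - {"tx": -1.15, "ty": -1.3, "tz": 0, "rx": 0, "ry": 0, "rz": 0}

```text
time: 8.3
tool_pos: [564.1, 144.8, 114.1]
tcp_rot: [3.137, 0.008, -3.017]
contact_force: [7.1, 10.4, 2.1]
grip_width: 21.4
finger_force: 30.0
```

Request:
carry_out:
  plan:
    - {"tx": -1.1, "ty": -1.4, "tz": 0, "rx": 0, "ry": 0, "rz": 0}

```text
time: 8.4
tool_pos: [562.6, 143.1, 114.1]
tcp_rot: [3.138, 0.007, -3.016]
contact_force: [5.4, 9.5, 3.3]
grip_width: 21.3
finger_force: 30.0
```

Request:
carry_out:
  plan:
    - {"tx": -1.05, "ty": -1.4, "tz": 0, "rx": 0, "ry": 0, "rz": 0}

```text
time: 8.5
tool_pos: [561.1, 141.3, 114.1]
tcp_rot: [3.138, 0.006, -3.016]
contact_force: [3.8, 7.2, 3.8]
grip_width: 21.3
finger_force: 30.0
```

```bash
python3 - <<'E'
import numpy as np
from scipy.optimize import least_squares
P=np.array([[649.7,101.8,-1.7,1.6],[645.9,131.6,.4,-3],[624.4,154.5,2,-1.1],[593.9,160.1,3.5,1],[578.7,155.6,1.8,2.4],[576,154.1,4.7,4.4],[573.9,152.9,6.7,6.7],[571.8,151.5,10.5,10.1],[569.4,149.7,10.2,11.7],[568.2,148.7,10,12.4],[566.9,147.5,9.1,12.6],[565.5,146.2,10.2,11.4],[564.1,144.8,7.1,10.4],[562.6,143.1,5.4,9.5],[561.1,141.3,3.8,7.2]])
s=least_squares(lambda p:np.hypot(P[:,0]-p[0],P[:,1]-p[1])-50,[600,110]);c=s.x;print(c,s.fun.round(1))
for x,y,fx,fy in P:
    a=np.arctan2(y-c[1],x-c[0]); print(round(np.degrees(a),1),'t',round(fx*np.sin(a)-fy*np.cos(a),1),'r',round(fx*np.cos(a)+fy*np.sin(a),1))
E
```

```text
[600.52800464 110.55725347] [-0.1  0.   0.  -0.   0.1 -0.   0.   0.   0.  -0.  -0.  -0.  -0.  -0.
 -0. ]
-10.1 t -1.3 r -2.0
24.9 t 2.9 r -0.9
61.5 t 2.3 r -0.0
97.6 t 3.6 r 0.5
115.9 t 2.7 r 1.4
119.4 t 6.3 r 1.5
122.2 t 9.2 r 2.1
125.1 t 14.4 r 2.2
128.5 t 15.3 r 2.8
130.3 t 15.6 r 3.0
132.3 t 15.2 r 3.2
134.5 t 15.3 r 1.0
136.8 t 12.4 r 1.9
139.4 t 10.7 r 2.1
142.1 t 8.0 r 1.4
```

Request:
carry_out:
  plan:
    - {"tx": 0.8, "ty": 1.0, "tz": 0, "rx": 0, "ry": 0, "rz": 0}
    - {"tx": 0.8, "ty": 1.0, "tz": 0, "rx": 0, "ry": 0, "rz": 0}
    - {"tx": 0.9, "ty": 1.0, "tz": 0, "rx": 0, "ry": 0, "rz": 0}
    - {"tx": 0.9, "ty": 1.0, "tz": 0, "rx": 0, "ry": 0, "rz": 0}
    - {"tx": 0.9, "ty": 0.9, "tz": 0, "rx": 0, "ry": 0, "rz": 0}
    - {"tx": 1.0, "ty": 0.9, "tz": 0, "rx": 0, "ry": 0, "rz": 0}
    - {"tx": 0, "ty": 0, "tz": 0, "rx": 0, "ry": 0, "rz": 0}
    - {"tx": 0, "ty": 0, "tz": 0, "rx": 0, "ry": 0, "rz": 0}

```text
time: 9.3
tool_pos: [562.7, 143.4, 113.9]
tcp_rot: [-3.14, -0.004, -3.016]
contact_force: [-8.4, -6.8, 13.6]
grip_width: 21.3
finger_force: 30.0
```

Request:
carry_out:
  plan:
    - {"tx": 0.9, "ty": 1.0, "tz": 0, "rx": 0, "ry": 0, "rz": 0}
    - {"tx": 0.9, "ty": 1.0, "tz": 0, "rx": 0, "ry": 0, "rz": 0}
    - {"tx": 1.0, "ty": 1.0, "tz": 0, "rx": 0, "ry": 0, "rz": 0}
    - {"tx": 1.0, "ty": 0.9, "tz": 0, "rx": 0, "ry": 0, "rz": 0}
    - {"tx": 0, "ty": 0, "tz": 0, "rx": 0, "ry": 0, "rz": 0}
    - {"tx": 0, "ty": 0, "tz": 0, "rx": 0, "ry": 0, "rz": 0}

```text
time: 9.9
tool_pos: [566.3, 147.2, 113.9]
tcp_rot: [-3.14, -0.004, -3.016]
contact_force: [-8.5, -7.3, 14.1]
grip_width: 21.3
finger_force: 30.0
```

Request:
carry_out:
  plan:
    - {"tx": -0.6, "ty": -0.6, "tz": 0, "rx": 0, "ry": 0, "rz": 0}
    - {"tx": -0.6, "ty": -0.6, "tz": 0, "rx": 0, "ry": 0, "rz": 0}
    - {"tx": -0.5, "ty": -0.5, "tz": 0, "rx": 0, "ry": 0, "rz": 0}
    - {"tx": 0, "ty": 0, "tz": 0, "rx": 0, "ry": 0, "rz": 0}
    - {"tx": 0, "ty": 0, "tz": 0, "rx": 0, "ry": 0, "rz": 0}

```text
time: 10.4
tool_pos: [566.2, 146.9, 114.0]
tcp_rot: [3.142, -0.0, -3.016]
contact_force: [-4.5, -1.8, 10.4]
grip_width: 21.0
finger_force: 30.0
```

Request:
carry_out:
  plan:
    - {"tx": 0, "ty": 0, "tz": 0, "rx": 0, "ry": 0, "rz": 0}
    - {"tx": 0, "ty": 0, "tz": 0, "rx": 0, "ry": 0, "rz": 0}
    - {"tx": 0, "ty": 0, "tz": 0, "rx": 0, "ry": 0, "rz": 0}
    - {"tx": 0, "ty": 0, "tz": 5, "rx": 0, "ry": 0, "rz": 0}
    - {"tx": 0, "ty": 0, "tz": 20, "rx": 0, "ry": 0, "rz": 0}
    - {"tx": 0, "ty": 0, "tz": 30, "rx": 0, "ry": 0, "rz": 0}
    - {"tx": 10, "ty": -3, "tz": 15, "rx": 0, "ry": 0, "rz": 0}
    - {"tx": 30, "ty": -5, "tz": 0, "rx": 0, "ry": 0, "rz": 0}
    - {"tx": 35, "ty": -5, "tz": 0, "rx": 0, "ry": 0, "rz": 0}
    - {"tx": 35, "ty": -5, "tz": 0, "rx": 0, "ry": 0, "rz": 0}
    - {"tx": 10, "ty": -2, "tz": 0, "rx": 0, "ry": 0, "rz": 0}
    - {"tx": 0, "ty": 0, "tz": 0, "rx": 0, "ry": 0, "rz": 0}
  gripper: 0.45

```text
time: 11.6
tool_pos: [687.5, 126.3, 181.9]
tcp_rot: [3.142, -0.001, -3.017]
contact_force: [-0.0, -0.1, -0.0]
grip_width: 50.5
finger_force: 0.0
```

```bash
python3 - <<'E'
from w import *
m=look('w3.png',(100,0,412,240),2.5)
from tyre import *
c,ri,th,out,P,S=tyre('w3'); v=(P[:,-1,1]>2)
print(c,ri,[(round(t),float(o)) for t,o,k in zip(th,out,v) if k and o>89.6])
E
```

```text
{'time': 11.6, 'joint_positions': [0.072, 0.706, 1.03, 0.0, 1.406, -1.623], 'tool_pos': [687.522, 126.26, 181.884], 'tcp_rot': [3.142, -0.001, -3.017], 'contact_force': [-0.044, -0.138, -0.006], 'grip_width': 50.526}
[597.79698522 110.25233699] 75.54730302930328 [(16, 90.0), (18, 90.25), (20, 91.25), (22, 91.5), (24, 91.5), (26, 91.75), (28, 91.75), (30, 91.5), (32, 92.0), (34, 91.0), (36, 90.75), (38, 90.5), (40, 90.0), (58, 96.25), (316, 95.25), (318, 97.0)]
```

View pics/w3.png

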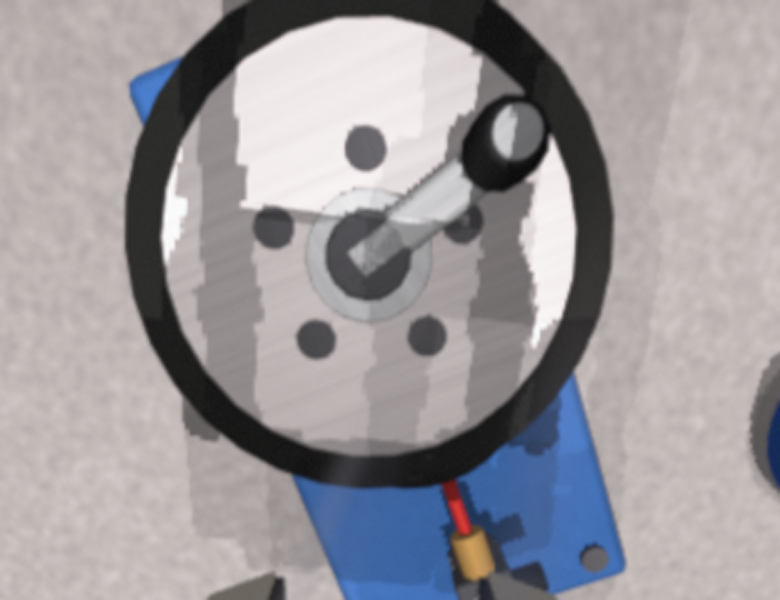

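The swelling now spans 16–40°, centred at about 28°, on the pointer at 27.4°, and the wheel stayed put when released. Before fetching the magnet I'll locate the bottle.

```bash
python3 - <<'E'
from h import *
s=bot.camera_model('scene');d=bot.camera_model('side')
print(back(s,(273/1.5,351/1.5),170),back(d,(579/1.5,293/1.5),170))
E
```

```text
[ 737.3599149 -200.5110258  170.       ] [ 734.76536963 -202.13024277  170.        ]
```

Request:
carry_out:
  plan:
    - {"tx": 0, "ty": -10, "tz": 25, "rx": 0, "ry": 0, "rz": 0}
    - {"tx": -5, "ty": -35, "tz": 25, "rx": 0, "ry": 0, "rz": 0}
    - {"tx": -5, "ty": -45, "tz": 0, "rx": 0, "ry": 0, "rz": 0}
    - {"tx": -5, "ty": -45, "tz": 0, "rx": 0, "ry": 0, "rz": 0}
    - {"tx": -5, "ty": -45, "tz": 0, "rx": 0, "ry": 0, "rz": 0}
    - {"tx": -5, "ty": -45, "tz": 0, "rx": 0, "ry": 0, "rz": 0}
    - {"tx": -5, "ty": -45, "tz": 0, "rx": 0, "ry": 0, "rz": 0}
    - {"tx": -5, "ty": -45, "tz": 0, "rx": 0, "ry": 0, "rz": 0}
    - {"tx": -5, "ty": -45, "tz": 0, "rx": 0, "ry": 0, "rz": 0}
    - {"tx": -5, "ty": -40, "tz": -20, "rx": 0, "ry": 0, "rz": 0}
    - {"tx": -2, "ty": -19, "tz": -30, "rx": 0, "ry": 0, "rz": 0}
    - {"tx": 0, "ty": -10, "tz": -30, "rx": 0, "ry": 0, "rz": 0}

```text
time: 12.85
tool_pos: [638.3, -303.9, 152.9]
tcp_rot: [-3.141, 0.001, -3.019]
contact_force: [0.4, 0.9, -0.7]
grip_width: 51.0
finger_force: 0.0
```

Request:
carry_out:
  plan:
    - {"tx": 0, "ty": 0, "tz": 0, "rx": 0, "ry": 0, "rz": 0}
    - {"tx": 0, "ty": 0, "tz": 0, "rx": 0, "ry": 0, "rz": 0}

```text
time: 13.05
tool_pos: [639.3, -301.2, 153.6]
tcp_rot: [3.141, -0.0, -3.016]
contact_force: [0.8, 1.2, 0.3]
grip_width: 50.7
finger_force: 0.0
```

```bash
python3 - <<'E'
from w import *
m=look('w4.png',(100,0,412,240),2.5)
hsv=cv2.cvtColor(cv2.imread('pics/raw_w4.png'),cv2.COLOR_BGR2HSV)
print((proj(m,(555,-313,17))-[100,0])*2.5)
E
```

```text
{'time': 13.05, 'joint_positions': [-0.549, 0.74, 1.042, 0.0, 1.361, -2.245], 'tool_pos': [639.335, -301.159, 153.611], 'tcp_rot': [3.141, -0.0, -3.016], 'contact_force': [0.784, 1.206, 0.296], 'grip_width': 50.652}
[377.51271676 272.77399139]
```

View pics/w4.png

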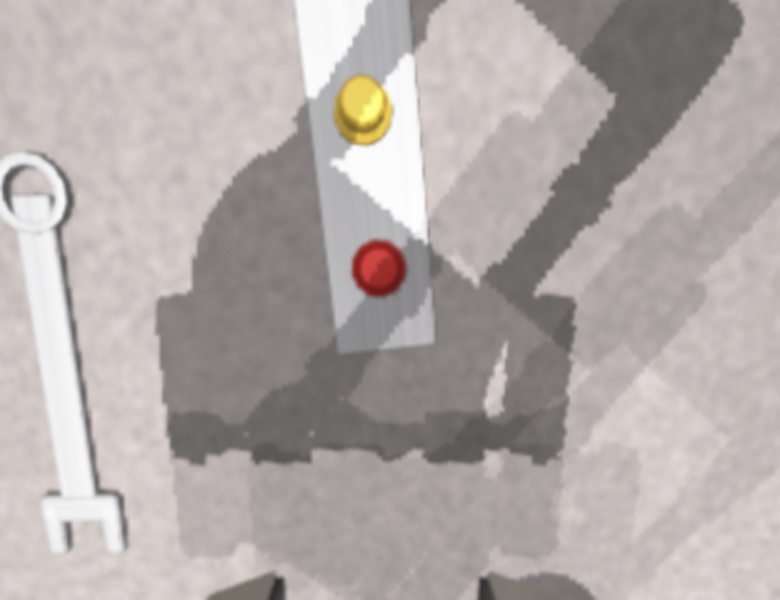

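The red magnet is at (379,268) in this crop and yellow at (362,108). That agrees with (555,-313) to about 1–2 mm.

Request:
carry_out:
  plan:
    - {"tx": -20, "ty": -3, "tz": -10, "rx": 0, "ry": 0, "rz": 0}
    - {"tx": -30, "ty": -4, "tz": -20, "rx": 0, "ry": 0, "rz": 0}
    - {"tx": -25, "ty": -3, "tz": -30, "rx": 0, "ry": 0, "rz": 0}
    - {"tx": -9, "ty": -1, "tz": -20, "rx": 0, "ry": 0, "rz": 0}
    - {"tx": 0, "ty": 0, "tz": -20, "rx": 0, "ry": 0, "rz": 0}
    - {"tx": 0, "ty": 0, "tz": 0, "rx": 0, "ry": 0, "rz": 0}
    - {"tx": 0, "ty": 0, "tz": 0, "rx": 0, "ry": 0, "rz": 0}
    - {"tx": 0, "ty": 0, "tz": 0, "rx": 0, "ry": 0, "rz": 0}

```text
time: 13.9
tool_pos: [557.2, -313.3, 55.3]
tcp_rot: [-3.139, 0.003, -3.015]
contact_force: [-0.0, 0.2, -0.4]
grip_width: 50.4
finger_force: 0.0
```

Request:
carry_out:
  plan:
    - {"tx": -1.5, "ty": 0.7, "tz": -10, "rx": 0, "ry": 0, "rz": 0}
    - {"tx": 0, "ty": 0, "tz": -15, "rx": 0, "ry": 0, "rz": 0}
    - {"tx": 0, "ty": 0, "tz": -10, "rx": 0, "ry": 0, "rz": 0}
    - {"tx": 0, "ty": 0, "tz": -5, "rx": 0, "ry": 0, "rz": 0}
    - {"tx": 0, "ty": 0, "tz": 0, "rx": 0, "ry": 0, "rz": 0}
    - {"tx": 0, "ty": 0, "tz": 0, "rx": 0, "ry": 0, "rz": 0}
    - {"tx": 0, "ty": 0, "tz": 0, "rx": 0, "ry": 0, "rz": 0}

```text
time: 14.6
tool_pos: [554.4, -312.6, 13.4]
tcp_rot: [-3.141, 0.001, -3.016]
contact_force: [0.7, -0.1, -0.4]
grip_width: 50.8
finger_force: 0.0
```

Request:
carry_out:
  plan:
    - {"tx": 0, "ty": 0, "tz": 0, "rx": 0, "ry": 0, "rz": 0}
    - {"tx": 0, "ty": 0, "tz": 0, "rx": 0, "ry": 0, "rz": 0}
    - {"tx": 0, "ty": 0, "tz": 0, "rx": 0, "ry": 0, "rz": 0}
    - {"tx": 0, "ty": 0, "tz": 0, "rx": 0, "ry": 0, "rz": 0}
    - {"tx": 0, "ty": 0, "tz": 0, "rx": 0, "ry": 0, "rz": 0}
  gripper: 1

```text
time: 15.1
tool_pos: [554.1, -312.4, 13.0]
tcp_rot: [3.142, 0.0, -3.016]
contact_force: [0.1, 0.1, 0.4]
grip_width: 17.2
finger_force: 30.0
```

Request:
carry_out:
  plan:
    - {"tx": 0, "ty": 0, "tz": 5, "rx": 0, "ry": 0, "rz": 0}
    - {"tx": 0, "ty": 0, "tz": 15, "rx": 0, "ry": 0, "rz": 0}
    - {"tx": 0, "ty": 0, "tz": 30, "rx": 0, "ry": 0, "rz": 0}
    - {"tx": 0, "ty": 0, "tz": 40, "rx": 0, "ry": 0, "rz": 0}
    - {"tx": 0, "ty": 5, "tz": 40, "rx": 0, "ry": 0, "rz": 0}
    - {"tx": 5, "ty": 20, "tz": 40, "rx": 0, "ry": 0, "rz": 0}
    - {"tx": 10, "ty": 35, "tz": 15, "rx": 0, "ry": 0, "rz": 0}
    - {"tx": 10, "ty": 40, "tz": 0, "rx": 0, "ry": 0, "rz": 0}
    - {"tx": 10, "ty": 40, "tz": 0, "rx": 0, "ry": 0, "rz": 0}
    - {"tx": 10, "ty": 40, "tz": 0, "rx": 0, "ry": 0, "rz": 0}
    - {"tx": 10, "ty": 40, "tz": 0, "rx": 0, "ry": 0, "rz": 0}
    - {"tx": 10, "ty": 40, "tz": 0, "rx": 0, "ry": 0, "rz": 0}

```text
time: 16.3
tool_pos: [619.4, -50.7, 199.6]
tcp_rot: [-3.141, 0.002, -3.016]
contact_force: [0.9, -0.6, -0.3]
grip_width: 17.5
finger_force: 30.0
```

Request:
carry_out:
  plan:
    - {"tx": 10, "ty": 40, "tz": 0, "rx": 0, "ry": 0, "rz": 0}
    - {"tx": 10, "ty": 40, "tz": 0, "rx": 0, "ry": 0, "rz": 0}
    - {"tx": 10, "ty": 40, "tz": 0, "rx": 0, "ry": 0, "rz": 0}
    - {"tx": 5, "ty": 40, "tz": 0, "rx": 0, "ry": 0, "rz": 0}
    - {"tx": 0, "ty": 20, "tz": 0, "rx": 0, "ry": 0, "rz": 0}
    - {"tx": 0, "ty": 10, "tz": -20, "rx": 0, "ry": 0, "rz": 0}
    - {"tx": 0, "ty": 0, "tz": -25, "rx": 0, "ry": 0, "rz": 0}
    - {"tx": 0, "ty": 0, "tz": -25, "rx": 0, "ry": 0, "rz": 0}
    - {"tx": 0, "ty": 0, "tz": -10, "rx": 0, "ry": 0, "rz": 0}
    - {"tx": 0, "ty": 0, "tz": 0, "rx": 0, "ry": 0, "rz": 0}
    - {"tx": 0, "ty": 0, "tz": 0, "rx": 0, "ry": 0, "rz": 0}
    - {"tx": 0, "ty": 0, "tz": 0, "rx": 0, "ry": 0, "rz": 0}

```text
time: 17.5
tool_pos: [655.1, 137.5, 119.9]
tcp_rot: [3.142, 0.003, -3.017]
contact_force: [-0.0, -0.4, 0.3]
grip_width: 17.3
finger_force: 30.0
```

Request:
carry_out:
  plan:
    - {"tx": -1, "ty": 0.7, "tz": -5, "rx": 0, "ry": 0, "rz": 0}
    - {"tx": 0, "ty": 0, "tz": -10, "rx": 0, "ry": 0, "rz": 0}
    - {"tx": 0, "ty": 0, "tz": -8, "rx": 0, "ry": 0, "rz": 0}
    - {"tx": 0, "ty": 0, "tz": -3, "rx": 0, "ry": 0, "rz": 0}
    - {"tx": 0, "ty": 0, "tz": 0, "rx": 0, "ry": 0, "rz": 0}
    - {"tx": 0, "ty": 0, "tz": 0, "rx": 0, "ry": 0, "rz": 0}
    - {"tx": 0, "ty": 0, "tz": 0, "rx": 0, "ry": 0, "rz": 0}

```text
time: 18.2
tool_pos: [653.4, 138.3, 92.3]
tcp_rot: [3.142, 0.001, -3.016]
contact_force: [0.5, 0.2, -0.1]
grip_width: 17.0
finger_force: 30.0
```

Request:
carry_out:
  plan:
    - {"tx": 0, "ty": 0, "tz": -1, "rx": 0, "ry": 0, "rz": 0}
    - {"tx": 0, "ty": 0, "tz": -1, "rx": 0, "ry": 0, "rz": 0}
    - {"tx": 0, "ty": 0, "tz": 0, "rx": 0, "ry": 0, "rz": 0}
    - {"tx": 0, "ty": 0, "tz": 0, "rx": 0, "ry": 0, "rz": 0}

```text
time: 18.6
tool_pos: [653.1, 138.3, 90.0]
tcp_rot: [3.141, 0.0, -3.016]
contact_force: [-0.1, 0.8, -0.3]
grip_width: 16.7
finger_force: 30.0
```

Request:
carry_out:
  plan:
    - {"tx": 0, "ty": 0, "tz": -0.4, "rx": 0, "ry": 0, "rz": 0}
    - {"tx": 0, "ty": 0, "tz": -0.4, "rx": 0, "ry": 0, "rz": 0}
    - {"tx": 0, "ty": 0, "tz": 0, "rx": 0, "ry": 0, "rz": 0}
    - {"tx": 0, "ty": 0, "tz": 0, "rx": 0, "ry": 0, "rz": 0}

```text
time: 19.0
tool_pos: [653.1, 138.3, 89.1]
tcp_rot: [3.141, -0.0, -3.016]
contact_force: [-0.5, -0.0, 0.6]
grip_width: 17.0
finger_force: 30.0
```

Request:
carry_out:
  plan:
    - {"tx": 0, "ty": 0, "tz": -0.3, "rx": 0, "ry": 0, "rz": 0}
    - {"tx": 0, "ty": 0, "tz": -0.3, "rx": 0, "ry": 0, "rz": 0}
    - {"tx": 0, "ty": 0, "tz": 0, "rx": 0, "ry": 0, "rz": 0}
    - {"tx": 0, "ty": 0, "tz": 0, "rx": 0, "ry": 0, "rz": 0}

```text
time: 19.4
tool_pos: [653.2, 138.3, 88.9]
tcp_rot: [3.142, 0.0, -3.016]
contact_force: [-1.3, 0.1, 2.9]
grip_width: 17.0
finger_force: 30.0
```

Force is 2.9 N up, so the magnet is down on the face. I'll open the gripper a little and lift away.

Request:
carry_out:
  plan:
    - {"tx": 0, "ty": 0, "tz": 0, "rx": 0, "ry": 0, "rz": 0}
    - {"tx": 0, "ty": 0, "tz": 0, "rx": 0, "ry": 0, "rz": 0}
    - {"tx": 0, "ty": 0, "tz": 0, "rx": 0, "ry": 0, "rz": 0}
    - {"tx": 0, "ty": 0, "tz": 0, "rx": 0, "ry": 0, "rz": 0}
    - {"tx": 0, "ty": 0, "tz": 10, "rx": 0, "ry": 0, "rz": 0}
    - {"tx": 0, "ty": 0, "tz": 20, "rx": 0, "ry": 0, "rz": 0}
    - {"tx": 0, "ty": 0, "tz": 30, "rx": 0, "ry": 0, "rz": 0}
    - {"tx": 10, "ty": -3, "tz": 25, "rx": 0, "ry": 0, "rz": 0}
    - {"tx": 20, "ty": -8, "tz": 10, "rx": 0, "ry": 0, "rz": 0}
    - {"tx": 10, "ty": -3, "tz": 0, "rx": 0, "ry": 0, "rz": 0}
    - {"tx": 0, "ty": 0, "tz": 0, "rx": 0, "ry": 0, "rz": 0}
    - {"tx": 0, "ty": 0, "tz": 0, "rx": 0, "ry": 0, "rz": 0}
  gripper: 0.55

```text
time: 20.6
tool_pos: [692.6, 124.4, 183.4]
tcp_rot: [3.141, -0.001, -3.016]
contact_force: [-0.9, 0.7, 0.9]
grip_width: 41.2
finger_force: 0.0
```

```bash
python3 - <<'E'
from w import *
m=look('w5.png',(100,0,412,240),2.5)
print((proj(m,(654-2.5,138,106))-[100,0])*2.5)
from tyre import *
c,ri,th,out,P,S=tyre('w5'); v=(P[:,-1,1]>2)
print(c,ri,[(round(t),float(o)) for t,o,k in zip(th,out,v) if k and o>89.6 and t<60])
E
```

```text
{'time': 20.6, 'joint_positions': [0.069, 0.715, 1.009, 0.0, 1.419, -1.627], 'tool_pos': [692.628, 124.384, 183.362], 'tcp_rot': [3.141, -0.001, -3.016], 'contact_force': [-0.929, 0.689, 0.902], 'grip_width': 41.196}
[432.91132144 408.72944325]
[597.97430971 110.24292899] 75.54609850335268 [(6, 89.75), (8, 89.75), (16, 90.75), (18, 91.0), (20, 90.75), (22, 91.5), (24, 91.5), (26, 92.5), (28, 92.75), (30, 91.5), (32, 91.5), (34, 91.75), (36, 90.5), (38, 90.5), (40, 90.0)]
```

View pics/w5.png

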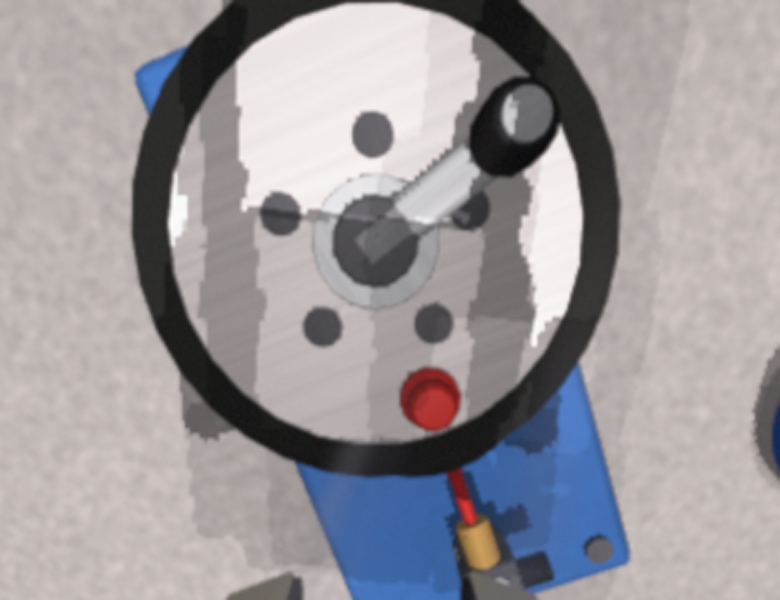

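The magnet stands upright, with its top at (434,405) against the expected (433,409), so it is in line with the pointer. The swelling is still on the pointer at about 28°. Handing in.

```bash
python3 -c "
from plant import bot
print(bot.close_job())"
```

```text
the job is handed in; nothing more can be done
None
```

The wheel stopped with its high spot on the pointer (about 28° against the pointer's 27.4°), the red magnet stands upright within about 2 mm of the mark, and the job is handed in; no verdict came back.

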